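# Shut the loaded cycler and start its run

### The arm

A 6-joint arm with a two-finger parallel gripper is mounted at the origin on the work surface. World frame = base frame: x ahead of the robot, y to its left, z up, the work surface at z = 0. Lengths are in m, angles in rad, forces in N, time in s.
With the tool pointing down it reaches from about 0.25 to 0.775 m from the base axis. Payload 4 kg.
Tool frame: the origin (TCP) lies between the finger pads; the fingertips stand 11 mm ahead of it and the grasp point (between the pads) lies 8 mm behind it; x points along the fingers, y is the direction in which the jaws open and shut, and the axes are right-handed (so a half turn about x gives the same grasp; the last joint's range is limited). The gripper opens to 85 mm and grips with 20 to 120 N. Pads are 22 mm wide; open, the fingers measure 114 mm over their backs; the gripper's body (76 mm by 85 mm) begins 54 mm behind the grasp point. The pads swing forward as they close: fully open they stand 13 mm farther back than shut.
Start: joints at [1.159, 0.087, 1.371, -0, 1.684, -0.103], TCP at [0.167, 0.524, 0.242] pointing down, gripper open.
Joint ranges: [-3.1, 3.1], [-0.76, 2.03], [0.27, 2.55], [-1.08, 4.22], [0.17, 2.65], [-2.57, 2.57]. Speed limits (rad/s): [2.79, 2.79, 3.14, 3.14, 3.14, 3.14].

### API

Orientations are given as a rotation vector (axis times angle).
In Python, from bench import bot gives the robot as it stands.
- The arm moves only by the tool carry_out, never from a script. Its arguments are lists of equal length, an entry for each row: "translation": the shift along the tool's x, y, z in mm, a list of three; "rotation": the turn, a rotation vector about the tool's x, y, z in rad, a list of three; "jaw": the opening in per cent of the stroke, from 0 (shut) to 100 (fully open). A call has exactly 8 rows; each row shifts and turns the commanded pose from where the row before left it, along the tool's axes as they then stand; what a row does not reach is not made up. A row lasts 1/10 s, in which the tool goes at most 50 mm and 8.59 degrees, less where a joint would pass 70% of its speed; a pose out of reach is approached as far as the arm can. A call is refused whole if a number of a shift passes 50 or a number of a turn 0.15, either way. A call with a gripper value outside its range is refused whole. The fingers move at their own pace and stop on an object; "squeeze" is the grip in N (left out, the last holds). Time passes only in rows, so rows that do not move let the fingers close, or fill a call up. It gives the time, the measured TCP pose, the force and the opening at its end, in the units of the state.
- bot.sense(): the state, without advancing time (a new reading comes with each control period).
- bot.grab_frame(name): name is "scene" or "top"; returns a dict with "pixels" (420x560x3 uint8, red, green, blue), "range_z" (420x560 float32, m along the optical axis (not along the pixel's ray), 0 where there is no reading), "mtx" (3x3 intrinsics, pixels), "k1" (the pictures are not rectified: a ray, as slopes to the right and down, at radius r is drawn at 1 + k1 r^2 times it, then the intrinsics apply), "R" (3x3) and "t" (3): a world point X has camera coordinates R X + t. Camera axes: x right, y down, z forward; pixel columns grow to the right and rows downward; lengths in m; the calibration is good to about 2 mm. A picture is of the moment at which its call begins.
- bot.hand_in(): hands the job in, once; it reports no verdict.
The state is a dict: "time": time; "q": joint angles; "joint_velocities": joint speeds; "effort": joint torques, N m; "position": TCP position; "tcp_rot": TCP orientation; "wrist_force": force on the tool from outside, world axes, zero at the start; "torque": the same for the moment, N m; "gripper_width": opening from 0.0 (shut) to 1.0 (fully open).
Only numpy, scipy, OpenCV 4.12 (cv2) and the standard library are available. Lean on these libraries where they do the work, as an engineer would, in place of code of your own. Each camera call takes 0.05 s, during which the arm holds its last target. There are 200 camera calls.

### The job

One of the two thermal cyclers stands open, with its tubes loaded: gently push its lid down until it is fully shut, then press its round start key lightly with the fingertips, until it goes in, and draw back. Press no other key. The other cycler is in the middle of a run and must not be touched; nothing else on the bench is to be moved or picked up.

Things in the scene. Friction and masses are not known exactly. Their poses are not given: they have to be found in the camera images.
- open_cycler: the cycler to start: white, lid standing open, two strips of pale capped tubes in its block; fixed; 300 mm deep, 190 wide, 156 high when shut. Origin: centre of its underside, on the bench; x from its front (keys) to its back, y to the operator's left, z up. Front 105 mm: key panel sloping 0.33 rad, 54 mm high at its front edge, 90 mm at its back edge; behind that the lid over the tube block (103 mm high)
- lid_hinge (a point): middle of the lid's hinge line, which runs along the open cycler's y axis, at x = +115 mm, z = 105 mm in its frame
- lid (a joint): the open cycler's heated lid, hinged at its back edge: 0 = fully shut, grows as it opens, in rad, 1.1 at most. Stiff hinge: it stays wherever it is left and never falls; a push straight down on its front edge moves it, with 2 to 9 N (most when wide open), all the way to the stop at 0, a rubber seal that gives under 1 mm.
- lid_edge (a point): middle of the lid's top front edge (rounded, 7 mm), moving with it; 160 mm forward of the hinge line and 51 mm above it when shut. Site x runs along the lid to the hinge, z out of its top face. The lid is a white slab 150 mm front to back, 170 mm wide, 50 mm thick, with a grey finger lip (90 mm wide, 12 mm thick) standing 16 mm out of its front face, 33 mm below the top
- start_key (a joint): the open cycler's start key, spring return: 0 = up, 0.005 = fully down (m, 5 mm travel straight into the panel). 1.5 N begins to move it, 4 N holds it fully down. It counts as pressed beyond 3 mm.
- start_key_top (a point): centre of the top of the start key: the only round key, 24 mm diameter, with a raised triangle, the rightmost of four grey keys in a row low on the panel (x = -125, y = -58, 71 mm high in the cycler's frame). It stands 8 mm above the panel when up. Site z is the panel's outward normal (0.33 rad from vertical, towards the front), y along the row to the left
- stop_key (a joint): the stop key beside it: square, 19 mm, with a raised square, centre 45 mm to the left of the start key's; same 8 mm height, 0 = up, positive = pressed in (m). Not to be pressed.
- right_key (a joint): oblong arrow key, 24 mm along the row by 13 mm, 85 mm to the left of the start key; 0 = up. Not to be pressed.
- left_key (a joint): oblong arrow key, the leftmost, 121 mm to the left of the start key; 0 = up. Not to be pressed.
- running_cycler: a second cycler of the same model, lid shut, a trace on its display, in the middle of a run, standing beside the first (which is left and which is right varies). Same frame and sizes. Not to be touched.
- other_lid (a joint): lid of the running cycler, shut (0), stays shut.
- other_start_key (a joint): round key of the running cycler, 0 = up.
- other_stop_key (a joint): square key of the running cycler, 0 = up.
- tube_rack: white rack with small clear tubes, 66 x 104 x 40 mm, loose, on the bench in front of the left cycler; origin under its centre
- marker: flat grey marker pen with a dark cap, 130 x 17 x 13 mm, lying on the bench between the two cyclers; origin under its centre, x along it
- vial: small white bottle with a red cap, 25 mm diameter, 52 mm high, in front on the right; origin under its centre
- white_bottle: white bottle with a blue cap, 38 mm diameter, 80 mm high, standing between the two cyclers; origin under its centre
- tip_box: blue box of pipette tips with a clear top, 122 x 82 x 86 mm, at the left; origin under its centre
- beaker: empty glass beaker, 80 mm diameter, 100 mm high, at the side of a cycler; origin under its centre
- amber_bottle: amber glass bottle with a black cap, 60 mm diameter, 125 mm high, at the side of a cycler; origin under its centre
- pipette: dark hand pipette lying on the bench at the right, 245 mm long, 30 mm high at most; origin under its middle, x towards its tip

How it is judged:
On the way, in this order (a step that is already met when the one before it is completed fails the run):
1. the open cycler's lid is fully shut (value of joint lid below 0.03 rad and value of joint start_key below 0.001 m), for 0.2 s.
2. its start key is pressed in by the fingers, lid still shut (value of joint start_key above 0.003 m and value of joint lid below 0.03 rad and contact force between the fingers and open_cycler above 0.5 N), for 0.05 s.
At the end, for the whole second after the job is handed in: The lid is shut (below 0.03 rad, about 5 mm at its front edge), the start key has been pressed past 3 mm and is up again, all other keys are up, the other cycler's lid is shut, and every loose thing is within 15 mm of where it stood, at rest (all of step 1 and value of joint each of stop_key, right_key, left_key, other_start_key, other_stop_key below 0.001 m and value of joint other_lid below 0.02 rad and distance of each of tube_rack, marker, vial, white_bottle, tip_box, beaker, amber_bottle, pipette from where it was at the start of the episode below 0.015 m and linear speed of each of tube_rack, marker, vial, white_bottle, tip_box, beaker, amber_bottle, pipette below 0.02 m/s); the robot touches nothing.
It fails at once if the start key is pressed while the lid is still up (value of joint start_key above 0.002 m and value of joint lid above 0.05 rad).
It fails at once if a key other than the start key of the open cycler is pressed (past 2 mm) (value of joint any of stop_key, right_key, left_key, other_start_key, other_stop_key above 0.002 m).
It fails at once if the robot touches the running cycler (contact force between any of the arm, the fingers and running_cycler above 1 N).
It fails at once if the open cycler is pushed with more than 40 N (contact force between any of the arm, the fingers and open_cycler above 40 N).
It fails at once if a loose thing is knocked, lifted or carried (moved more than 15 mm) (distance of any of tube_rack, marker, vial, white_bottle, tip_box, beaker, amber_bottle, pipette from where it was at the start of the episode above 0.015 m).
It also fails if it takes over 42 s, if anything falls off the work surface, if the arm or the gripper's body presses on something with over 40 N, if the wrist force passes 120 N, or if a joint passes its speed limit or range.

## Working session

There is one attempt and no reset: what is moved stays moved. The work goes in short steps, Python scripts to look and compute and a tool call to move; the robot and the scene stay as the last step left them, time stands still between calls to the robot, and variables do not carry over. Pictures are saved under pics/ and viewed, about 8 in all and at most 12, crops included, and the job is handed in when it is done.

Besides the shell and the picture viewer there is one more tool, called after "Call:" as name(argument=value, ...), one argument or row to a line, values as JSON. carry_out: Moves the arm, as the interface text tells. Its arguments: {"type":"object","properties":{"translation":{"type":"array"},"rotation":{"type":"array"},"jaw":{"type":"array"},"squeeze":{"type":"number"}},"required":["translation","rotation","jaw"]}

```bash
mkdir -p pics; ls
cat > h.py <<'E'
import numpy as np, cv2
from bench import bot
def grab(n):
    f=bot.grab_frame(n); np.savez('%s.npz'%n,**f); return f
def load(n): return dict(np.load('%s.npz'%n))
def world(f,uv):
    # pixels (N,2) -> world with depth at pixel
    uv=np.atleast_2d(np.array(uv,float)); K=f['mtx'];k=float(f['k1'])
    s=cv2.undistortPoints(uv[:,None],K,np.array([k,0,0,0,0.]))[:,0]
    z=np.array([np.median(f['range_z'][int(round(v))-1:int(round(v))+2,int(round(u))-1:int(round(u))+2]) for u,v in uv])
    c=np.c_[s*z[:,None],z]
    return (c-f['t'])@f['R']
E
python3 - <<'E'
from h import *
for n in('scene','top'):
    f=grab(n); cv2.imwrite(f'pics/{n}0.png',cv2.resize(f['pixels'][:,:,::-1],(800,600)))
    print(n,f['mtx'].tolist(),f['k1'],f['R'].round(3).tolist(),f['t'])
print(bot.sense())
E
```

```text
pics
scene [[383.7398510922453, 0.0, 277.79995874737466], [0.0, 383.7398510922453, 207.80482531604721], [0.0, 0.0, 1.0]] -0.0026598668533358537 [[0.136, 0.991, -0.005], [0.804, -0.113, -0.584], [-0.579, 0.075, -0.812]] [-0.07411852 -0.320992    1.58811479]
top [[475.8185531272157, 0.0, 275.8987346571674], [0.0, 475.8185531272157, 207.53840994588012], [0.0, 0.0, 1.0]] -0.16906703586636979 [[-0.003, -1.0, 0.013], [-0.989, 0.001, -0.148], [0.148, -0.013, -0.989]] [-0.01447484  0.49634833  1.69402964]
{'time': 0.1, 'q': array([ 1.15892391e+00,  8.79088085e-02,  1.37209605e+00,  2.16960667e-05,
        1.68359069e+00, -1.03089359e-01]), 'joint_velocities': array([-0.00170032, -0.00189451, -0.0036773 ,  0.0002811 ,  0.00166108,
        0.00048104]), 'effort': array([ 1.97251917e-03, -3.53016865e+01, -3.14217460e+01, -6.19037110e-05,
        8.00949696e-03, -1.92508742e-05]), 'position': array([0.16696975, 0.52360673, 0.24124459]), 'tcp_rot': array([ 0.24083721,  1.55770801, -0.24388112]), 'wrist_force': array([-0.63247864, -0.13459803,  0.17230958]), 'torque': array([ 0.0152781 , -0.02443755,  0.05813124]), 'gripper_width': 1.000897227156564}
```

View pics/scene0.png

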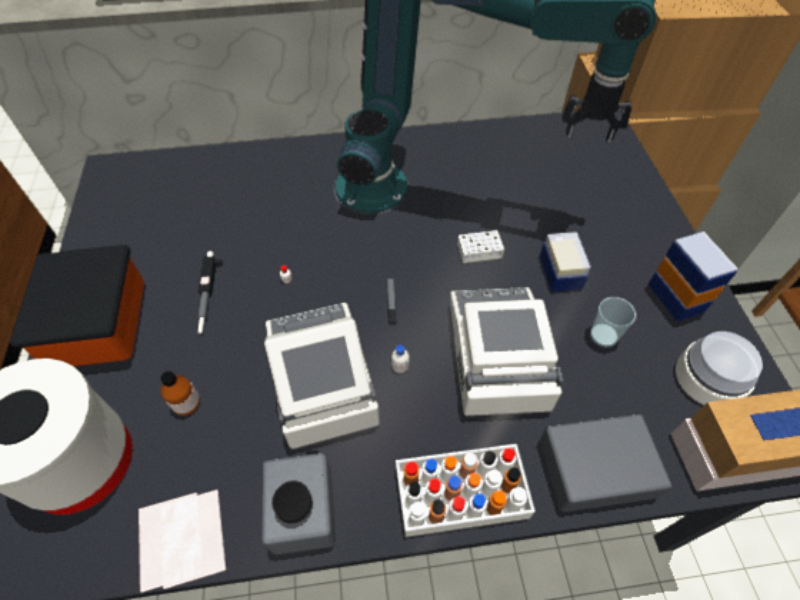

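View pics/top0.png

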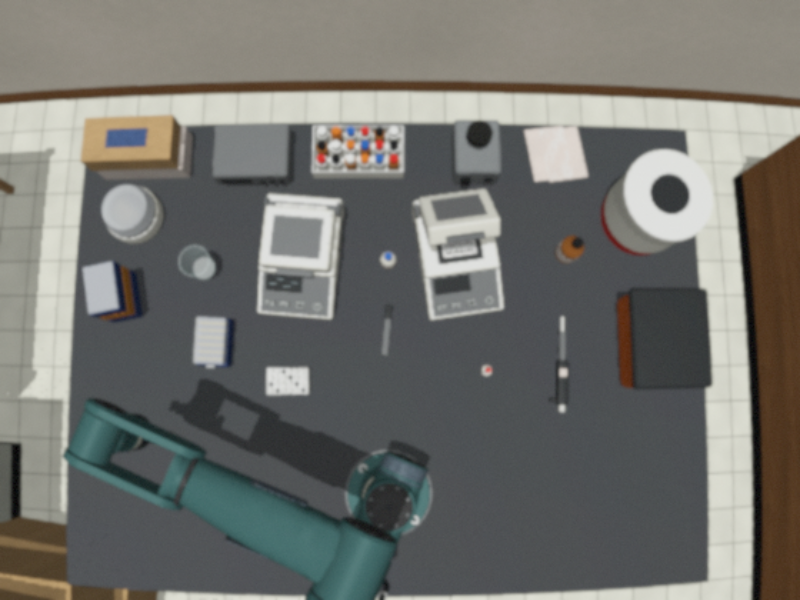

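The open cycler is the right one (top picture, about (458,255) of 800x600), with its front towards the robot. The running one is at (300,255). I'll enlarge the open one in both views.

Run:
```python
from h import *
f=load('top'); x0,y0,w,h=275,120,90,110
a=cv2.resize(f['pixels'][y0:y0+h,x0:x0+w,::-1],None,fx=5,fy=5,interpolation=cv2.INTER_CUBIC)
g=load('scene'); X0,Y0,W,H=180,205,90,110
b=cv2.resize(g['pixels'][Y0:Y0+H,X0:X0+W,::-1],None,fx=5,fy=5,interpolation=cv2.INTER_CUBIC)
cv2.imwrite('pics/crop.png',np.hstack([a,b])[:, :800] if 0 else cv2.resize(np.hstack([a,b]),None,fx=.88,fy=.88))
# cloud points of open cycler near region in both
for n,(x0,y0,w,h) in (('top',(275,120,90,115)),('scene',(175,200,100,120))):
    q=load(n); uu,vv=np.meshgrid(np.arange(x0,x0+w),np.arange(y0,y0+h))
    uv=np.c_[uu.ravel(),vv.ravel()].astype(float)
    s=cv2.undistortPoints(uv[:,None],q['mtx'],np.array([float(q['k1']),0,0,0,0]))[:,0]
    z=q['range_z'][vv.ravel(),uu.ravel()]
    P=(np.c_[s*z[:,None],z]-q['t'])@q['R']; m=(z>0)
    np.save(n+'_P.npy',P[m])
    B=P[m]; print(n,'bench z',np.median(B[B[:,2]<.02,2]))
    B=B[B[:,2]>.03]; print(B.min(0).round(3),B.max(0).round(3))
```

```text
top bench z 0.0005332455199488236
[ 0.438 -0.291  0.03 ] [ 0.826 -0.012  0.257]
scene bench z -0.0005661803855602374
[ 0.438 -0.292  0.03 ] [ 0.815 -0.017  0.254]
```

View pics/crop.png

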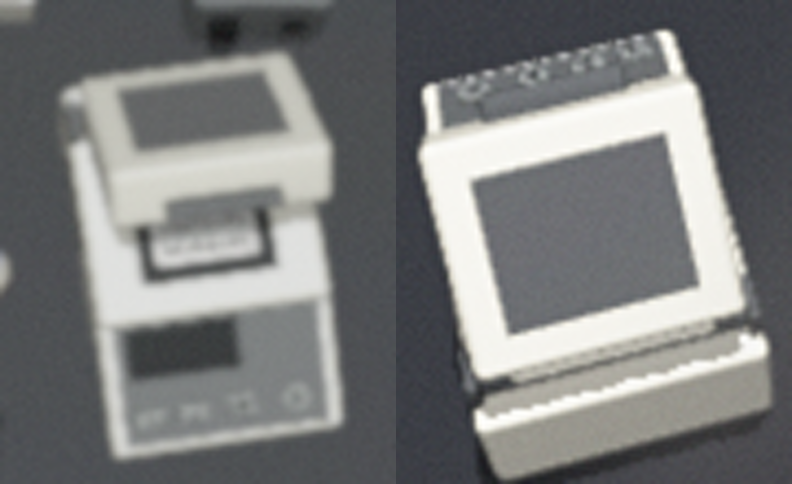

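```bash
cat > fit.py <<'E'
from h import *
from scipy.optimize import least_squares
def box(P,c,hh):
    q=np.abs(P-c)-hh; return np.linalg.norm(np.maximum(q,0),axis=1)+np.minimum(q.max(1),0)
def model(p,P):
    x,y,yaw,lid,bz=p; c,s=np.cos(yaw),np.sin(yaw)
    d=P-[x,y,bz]; L=np.c_[c*d[:,0]+s*d[:,1],-s*d[:,0]+c*d[:,1],d[:,2]]
    body=box(L,[0.05,0,.0515],[.1,.095,.0515])
    n=np.array([-np.sin(.33),0,np.cos(.33)])
    wedge=np.maximum(box(L,[-.0975,0,.05],[.0525,.095,.05]),(L-[-.15,0,.054])@n)
    d=L-[.115,0,.105]; a=lid # opening raises the front: front is -x
    X=np.c_[np.cos(a)*d[:,0]-np.sin(a)*d[:,2],d[:,1],np.sin(a)*d[:,0]+np.cos(a)*d[:,2]]
    lidd=box(X,[-.085,0,.026],[.075,.085,.025])
    return np.minimum(np.minimum(body,wedge),lidd),L,X
def edge(p):
    x,y,yaw,a,bz=p; X=np.array([-.16,0,.051])
    L=np.array([.115+np.cos(a)*X[0]+np.sin(a)*X[2],0,.105-np.sin(a)*X[0]+np.cos(a)*X[2]])
    return L
def tow(p,L):
    c,s=np.cos(p[2]),np.sin(p[2]); return np.array([p[0]+c*L[0]-s*L[1],p[1]+s*L[0]+c*L[1],L[2]+p[4]])
E
python3 - <<'E'
from fit import *
for nm in (['top'],['scene'],['top','scene']):
    P=np.vstack([np.load(n+'_P.npy') for n in nm])
    P=P[(P[:,2]>.025)&(P[:,0]<.80)&(P[:,1]<-.05)]
    best=None
    for yaw in (.1,-.1):
        r=least_squares(lambda p:model(p,P)[0],[.6,-.17,yaw,.7,0],loss='soft_l1',f_scale=.003)
        if best is None or r.cost<best.cost: best=r
    p=best.x; d=model(p,P)[0]; print(nm,p.round(4),np.median(abs(d)),np.mean(abs(d)<.004),'edge',edge(p).round(3),tow(p,edge(p)).round(4),'key',tow(p,[-.125,-.058,.071]).round(4))
np.save('p.npy',p)
f=load('top');print('key seen',world(f,[[342.5,210.2]]))
E
```

```text
['top'] [ 0.5979 -0.1759  0.1487  0.7746  0.0011] 0.0022932460475614553 0.7148552245069241 edge [0.036 0.    0.253] [ 0.6338 -0.1706  0.2544] key [ 0.4828 -0.2518  0.0721]
['scene'] [ 5.963e-01 -1.785e-01  1.459e-01  7.698e-01 -4.000e-04] 0.0013736172190457249 0.8587405368203717 edge [0.036 0.    0.253] [ 0.6316 -0.1733  0.2526] key [ 0.4811 -0.254   0.0706]
['top', 'scene'] [ 5.962e-01 -1.767e-01  1.463e-01  7.719e-01  2.000e-04] 0.0018841313428678468 0.7762336925694838 edge [0.036 0.    0.253] [ 0.6317 -0.1715  0.2533] key [ 0.481  -0.2523  0.0712]
key seen [[ 0.48120342 -0.25329454  0.07220952]]
```

```bash
cat > plan.py <<'E'
from fit import *
from scipy.spatial.transform import Rotation as Ro, Slerp
p=np.array([.5963,-.1770,.1465,.772,0.])
def ori(pitch,half=0):
    # tool x = down tilted forward by pitch, tool y along cycler +-y
    c=np.array([np.cos(p[2]),np.sin(p[2]),0]); u=np.array([0,0,1.])
    x=np.sin(pitch)*c-np.cos(pitch)*u; y=np.cross(u,c)*(-1 if half else 1); return Ro.from_matrix(np.c_[x,y,np.cross(x,y)])
def rows(pos,R,wps):
    T=[];W=[]
    for tp,tR,n in wps:
        p0,R0=np.array(pos),R; rv=(R0.inv()*tR).as_rotvec()
        for i in range(1,n+1):
            g=p0+(tp-p0)*i/n; Rg=R0*Ro.from_rotvec(rv*i/n)
            t=(R.inv().apply(g-pos)*1000).round(1); w=(R.inv()*Rg).as_rotvec().round(3)
            T.append(t.tolist());W.append(w.tolist())
            pos=pos+R.apply(t/1000); R=R*Ro.from_rotvec(w)   # row: shift in axes, then turn
    for k in range(0,len(T),8): print('T',T[k:k+8]);print('W',W[k:k+8])
    return pos,R
def now():
    s=bot.sense(); return s['position'],Ro.from_rotvec(s['tcp_rot']),s
E
python3 - <<'E'
from plan import *
pos,R,s=now(); print(R.as_matrix().round(3))
for h in(0,1): print(h,(R.inv()*ori(0,h)).as_rotvec())
h=min((0,1),key=lambda h:(R.inv()*ori(0,h)).magnitude()); print(h)
tip=tow(p,[.055,0,.30]); print(tip)
mid=np.array([.25,.40,.34])
rows(pos,R,[(np.array([.19,.50,.33]),R,3),(tip+[0,0,.03],ori(0,h),21)])
E
```

```text
[[-0.001  0.304  0.953]
 [-0.002  0.953 -0.304]
 [-1.    -0.002 -0.   ]]
0 [-0.45528048 -0.00067663  0.00190374]
1 [2.68631083e+00 2.60212001e-03 9.24845827e-04]
0
[ 0.65071084 -0.16897129  0.3       ]
T [[-29.6, -5.2, 9.7], [-29.6, -5.2, 9.7], [-29.5, -5.3, 9.7], [0.0, -23.7, 30.6], [0.1, -24.3, 30.0], [0.0, -25.0, 29.6], [0.1, -25.6, 28.9], [-0.0, -26.3, 28.5]]
W [[0.0, 0.0, 0.0], [0.0, 0.0, 0.0], [0.0, 0.0, 0.0], [-0.022, -0.0, 0.0], [-0.021, -0.0, 0.0], [-0.022, -0.0, 0.0], [-0.022, -0.0, 0.0], [-0.021, -0.0, 0.0]]
T [[0.0, -26.8, 27.8], [0.0, -27.5, 27.3], [0.1, -28.0, 26.6], [-0.0, -28.6, 26.1], [-0.0, -29.1, 25.4], [-0.0, -29.7, 24.7], [0.0, -30.3, 24.2], [0.0, -30.7, 23.4]]
W [[-0.022, -0.0, 0.001], [-0.022, -0.0, -0.0], [-0.021, -0.0, -0.0], [-0.022, -0.0, -0.0], [-0.022, -0.0, -0.0], [-0.021, -0.0, -0.0], [-0.022, -0.0, 0.0], [-0.022, -0.0, 0.0]]
T [[0.0, -31.3, 22.8], [0.0, -31.7, 22.1], [0.0, -32.2, 21.4], [0.1, -32.7, 20.7], [0.0, -33.1, 20.0], [0.0, -33.5, 19.3], [0.0, -34.0, 18.5], [0.0, -34.3, 17.8]]
W [[-0.022, -0.0, 0.0], [-0.021, -0.0, 0.0], [-0.022, -0.001, 0.0], [-0.022, 0.0, 0.0], [-0.021, 0.0, 0.001], [-0.022, 0.0, -0.0], [-0.022, 0.0, -0.0], [-0.021, 0.0, -0.0]]
```

Call:
carry_out(
  translation=[
    [-30,-5,10],
    [-30,-5,10],
    [-30,-5,10],
    [0,-24,31],
    [0,-24,30],
    [0,-25,30],
    [0,-26,29],
    [0,-26,28],
  ],
  rotation=[
    [0,0,0],
    [0,0,0],
    [0,0,0],
    [-0.022,0,0],
    [-0.022,0,0],
    [-0.022,0,0],
    [-0.022,0,0],
    [-0.022,0,0],
  ],
  jaw=[0,0,0,0,0,0,0,0],
)

```text
time: 0.9
position: [0.3018, 0.3396, 0.3318]
tcp_rot: [0.155, 1.566, -0.156]
wrist_force: [1.8, 0.7, 0.0]
gripper_width: 0.002
```

Call:
carry_out(
  translation=[
    [0,-27,28],
    [0,-27,27],
    [0,-28,27],
    [0,-29,26],
    [0,-29,25],
    [0,-30,25],
    [0,-30,24],
    [0,-31,23],
  ],
  rotation=[
    [-0.022,0,0],
    [-0.022,0,0],
    [-0.022,0,0],
    [-0.022,0,0],
    [-0.022,0,0],
    [-0.022,0,0],
    [-0.022,0,0],
    [-0.022,0,0],
  ],
  jaw=[0,0,0,0,0,0,0,0],
)

```text
time: 1.7
position: [0.4775, 0.0851, 0.3318]
tcp_rot: [0.017, 1.572, -0.017]
wrist_force: [0.0, -0.0, 0.0]
gripper_width: -0.001
```

Call:
carry_out(
  translation=[
    [0,-31,23],
    [0,-32,22],
    [0,-32,21],
    [0,-33,21],
    [0,-33,20],
    [0,-34,19],
    [0,-34,18],
    [0,-34,18],
  ],
  rotation=[
    [-0.022,0,0],
    [-0.022,0,0],
    [-0.022,0,0],
    [-0.022,0,0],
    [-0.022,0,0],
    [-0.022,0,0],
    [-0.021,0,0],
    [-0.021,0,0],
  ],
  jaw=[0,0,0,0,0,0,0,0],
)

```text
time: 2.5
position: [0.6538, -0.1691, 0.3314]
tcp_rot: [-0.119, 1.569, 0.12]
wrist_force: [-0.0, 0.9, 0.7]
gripper_width: 0.005
```

Run:
```python
from plan import *
pos,R,s=now()
def tcp(a,X=-.138):
    q=p.copy(); L=np.array([.115+np.cos(a)*X+np.sin(a)*.051,0,.105-np.sin(a)*X+np.cos(a)*.051+.011*np.tan(a)+.011]); return tow(p,L)
o=ori(0)
w=[(tcp(.80),o,8)]+[(tcp(a),o,1) for a in np.linspace(.80,.02,33)[1:]]
for a in(.8,.4,.02): print(a,tcp(a))
rows(pos,R,w)
```

```text
0.8 [ 0.65114577 -0.16890711  0.26185321]
0.4 [ 0.60397086 -0.17586811  0.22136457]
0.02 [ 0.57458268 -0.18020455  0.16996965]
T [[8.7, 0.1, -0.3], [8.7, 0.0, -0.3], [8.7, 0.1, -0.3], [8.7, 0.0, -0.3], [8.7, 0.1, -0.4], [8.7, 0.1, -0.3], [8.6, 0.0, -0.3], [8.7, 0.1, -0.3]]
W [[0.001, -0.0, -0.0], [0.0, -0.0, -0.0], [0.001, -0.0, -0.0], [0.001, -0.001, -0.0], [0.0, 0.0, -0.001], [0.001, 0.0, 0.0], [0.001, -0.0, 0.0], [0.0, -0.0, 0.0]]
T [[2.1, 0.0, -3.3], [2.1, 0.0, -3.2], [2.1, 0.0, -3.2], [2.2, 0.0, -3.1], [2.2, 0.0, -3.1], [2.4, 0.0, -3.1], [2.3, 0.0, -3.0], [2.5, 0.0, -2.9]]
W [[0.0, -0.0, 0.0], [0.0, -0.0, 0.0], [0.0, -0.0, 0.0], [0.0, -0.0, 0.0], [0.0, -0.0, 0.0], [0.0, -0.0, 0.0], [0.0, -0.0, 0.0], [0.0, -0.0, 0.0]]
T [[2.4, 0.0, -3.0], [2.6, 0.0, -2.8], [2.6, 0.0, -2.8], [2.6, 0.0, -2.8], [2.8, 0.0, -2.7], [2.7, 0.0, -2.6], [2.9, 0.0, -2.6], [2.8, 0.0, -2.5]]
W [[0.0, -0.0, 0.0], [0.0, -0.0, 0.0], [0.0, -0.0, 0.0], [0.0, -0.0, 0.0], [0.0, -0.0, 0.0], [0.0, -0.0, 0.0], [0.0, -0.0, 0.0], [0.0, -0.0, 0.0]]
T [[3.0, 0.0, -2.4], [3.0, 0.0, -2.4], [3.0, 0.0, -2.3], [3.1, 0.0, -2.3], [3.1, 0.0, -2.2], [3.2, 0.0, -2.1], [3.3, 0.0, -2.0], [3.2, 0.1, -2.0]]
W [[0.0, -0.0, 0.0], [0.0, -0.0, 0.0], [0.0, -0.0, 0.0], [0.0, -0.0, 0.0], [0.0, -0.0, 0.0], [0.0, -0.0, 0.0], [0.0, -0.0, 0.0], [0.0, -0.0, 0.0]]
T [[3.4, -0.0, -1.9], [3.3, -0.0, -1.8], [3.4, -0.0, -1.7], [3.5, -0.0, -1.7], [3.5, -0.0, -1.6], [3.5, -0.0, -1.5], [3.5, -0.0, -1.4], [3.6, -0.0, -1.4]]
W [[0.0, -0.0, 0.0], [0.0, -0.0, 0.0], [0.0, -0.0, 0.0], [0.0, -0.0, 0.0], [0.0, -0.0, 0.0], [0.0, -0.0, 0.0], [0.0, -0.0, 0.0], [0.0, -0.0, 0.0]]
```

Call:
carry_out(
  translation=[
    [9,0,0],
    [9,0,0],
    [9,0,-1],
    [9,0,0],
    [9,0,-1],
    [9,0,0],
    [8,0,0],
    [8,0,-1],
  ],
  rotation=[
    [0.004,0,0],
    [0,0,0],
    [0,0,0],
    [0,0,0],
    [0,0,0],
    [0,0,0],
    [0,0,0],
    [0,0,0],
  ],
  jaw=[0,0,0,0,0,0,0,0],
)

```text
time: 3.3
position: [0.6501, -0.1678, 0.2618]
tcp_rot: [-0.116, 1.567, 0.116]
wrist_force: [-0.6, 0.0, -0.2]
gripper_width: 0.002
```

Call:
carry_out(
  translation=[
    [2.1,0,-3.3],
    [2.1,0,-3.2],
    [2.1,0,-3.2],
    [2.2,0,-3.1],
    [2.2,0,-3.1],
    [2.4,0,-3.1],
    [2.3,0,-3.0],
    [2.5,0,-2.9],
  ],
  rotation=[
    [0,0,0],
    [0,0,0],
    [0,0,0],
    [0,0,0],
    [0,0,0],
    [0,0,0],
    [0,0,0],
    [0,0,0],
  ],
  jaw=[0,0,0,0,0,0,0,0],
)

```text
time: 4.1
position: [0.6249, -0.1719, 0.2455]
tcp_rot: [-0.116, 1.568, 0.115]
wrist_force: [-0.9, 1.0, 5.9]
gripper_width: 0.0
```

Call:
carry_out(
  translation=[
    [2.4,0,-3.0],
    [2.6,0,-2.8],
    [2.6,0,-2.8],
    [2.6,0,-2.8],
    [2.8,0,-2.7],
    [2.7,0,-2.6],
    [2.9,0,-2.6],
    [2.8,0,-2.5],
  ],
  rotation=[
    [0,0,0],
    [0,0,0],
    [0,0,0],
    [0,0,0],
    [0,0,0],
    [0,0,0],
    [0,0,0],
    [0,0,0],
  ],
  jaw=[0,0,0,0,0,0,0,0],
)

```text
time: 4.9
position: [0.6028, -0.1755, 0.2237]
tcp_rot: [-0.116, 1.569, 0.114]
wrist_force: [-1.1, 0.5, 5.1]
gripper_width: 0.001
```

Call:
carry_out(
  translation=[
    [3,0,-2.4],
    [3,0,-2.4],
    [3,0,-2.3],
    [3.1,0,-2.3],
    [3.1,0,-2.2],
    [3.2,0,-2.1],
    [3.3,0,-2],
    [3.2,0,-2],
  ],
  rotation=[
    [0,0,0],
    [0,0,0],
    [0,0,0],
    [0,0,0],
    [0,0,0],
    [0,0,0],
    [0,0,0],
    [0,0,0],
  ],
  jaw=[0,0,0,0,0,0,0,0],
)

```text
time: 5.7
position: [0.5862, -0.1778, 0.1977]
tcp_rot: [-0.116, 1.568, 0.115]
wrist_force: [-2.0, -0.5, 4.1]
gripper_width: 0.005
```

Call:
carry_out(
  translation=[
    [3.4,0,-1.9],
    [3.3,0,-1.8],
    [3.4,0,-1.7],
    [3.5,0,-1.7],
    [3.5,0,-1.6],
    [3.5,0,-1.5],
    [3.0,0,-1.4],
    [2.5,0,-1],
  ],
  rotation=[
    [0,0,0],
    [0,0,0],
    [0,0,0],
    [0,0,0],
    [0,0,0],
    [0,0,0],
    [0,0,0],
    [0,0,0],
  ],
  jaw=[0,0,0,0,0,0,0,0],
)

```text
time: 6.5
position: [0.574, -0.1794, 0.1715]
tcp_rot: [-0.115, 1.568, 0.116]
wrist_force: [-2.0, -1.5, 3.3]
gripper_width: 0.002
```

Call:
carry_out(
  translation=[
    [0.5,0,0],
    [0.5,0,0],
    [0.5,0,0],
    [0.5,0,0],
    [0,0,0],
    [0,0,0],
    [0,0,0],
    [0,0,0],
  ],
  rotation=[
    [0,0,0],
    [0,0,0],
    [0,0,0],
    [0,0,0],
    [0,0,0],
    [0,0,0],
    [0,0,0],
    [0,0,0],
  ],
  jaw=[0,0,0,0,0,0,0,0],
)

```text
time: 7.3
position: [0.574, -0.1792, 0.1699]
tcp_rot: [-0.115, 1.568, 0.116]
wrist_force: [-1.2, -1.3, 2.3]
gripper_width: -0.001
```

Not at the stop yet; creep on.

Call:
carry_out(
  translation=[
    [0.5,0,0],
    [0.5,0,0],
    [0.5,0,0],
    [0.5,0,0],
    [0,0,0],
    [0,0,0],
    [0,0,0],
    [0,0,0],
  ],
  rotation=[
    [0,0,0],
    [0,0,0],
    [0,0,0],
    [0,0,0],
    [0,0,0],
    [0,0,0],
    [0,0,0],
    [0,0,0],
  ],
  jaw=[0,0,0,0,0,0,0,0],
)

```text
time: 8.1
position: [0.5741, -0.1793, 0.1678]
tcp_rot: [-0.115, 1.568, 0.116]
wrist_force: [-1.6, -0.3, 2.5]
gripper_width: 0.003
```

Call:
carry_out(
  translation=[
    [0.3,0,0],
    [0.3,0,0],
    [0.4,0,0],
    [0,0,0],
    [0,0,0],
    [0,0,0],
    [0,0,0],
    [0,0,0],
  ],
  rotation=[
    [0,0,0],
    [0,0,0],
    [0,0,0],
    [0,0,0],
    [0,0,0],
    [0,0,0],
    [0,0,0],
    [0,0,0],
  ],
  jaw=[0,0,0,0,0,0,0,0],
)

```text
time: 8.9
position: [0.574, -0.1794, 0.1671]
tcp_rot: [-0.116, 1.568, 0.116]
wrist_force: [-2.9, 0.8, 3.6]
gripper_width: -0.003
```

Call:
carry_out(
  translation=[
    [0.4,0,0],
    [0.4,0,0],
    [0.4,0,0],
    [0,0,0],
    [0,0,0],
    [0,0,0],
    [0,0,0],
    [0,0,0],
  ],
  rotation=[
    [0,0,0],
    [0,0,0],
    [0,0,0],
    [0,0,0],
    [0,0,0],
    [0,0,0],
    [0,0,0],
    [0,0,0],
  ],
  jaw=[0,0,0,0,0,0,0,0],
)

```text
time: 9.7
position: [0.574, -0.1794, 0.167]
tcp_rot: [-0.116, 1.567, 0.115]
wrist_force: [-4.5, 1.5, 6.9]
gripper_width: -0.002
```

Call:
carry_out(
  translation=[
    [0.5,0,0],
    [0.5,0,0],
    [0.5,0,0],
    [0,0,0],
    [0,0,0],
    [0,0,0],
    [0,0,0],
    [0,0,0],
  ],
  rotation=[
    [0,0,0],
    [0,0,0],
    [0,0,0],
    [0,0,0],
    [0,0,0],
    [0,0,0],
    [0,0,0],
    [0,0,0],
  ],
  jaw=[0,0,0,0,0,0,0,0],
)

```text
time: 10.5
position: [0.5741, -0.1794, 0.167]
tcp_rot: [-0.116, 1.566, 0.115]
wrist_force: [-6.1, 0.7, 13.0]
gripper_width: -0.004
```

Call:
carry_out(
  translation=[
    [-3,0,0],
    [-8,0,0],
    [-15,0,0],
    [-15,0,0],
    [-15,0,0],
    [0,0,-20],
    [0,0,-30],
    [0,0,-30],
  ],
  rotation=[
    [0,0,0],
    [0,0,0],
    [0,0,0],
    [0,0,0],
    [0,0,0],
    [0,0,0],
    [0,0,0],
    [0,0,0],
  ],
  jaw=[0,0,0,0,0,0,0,0],
)

```text
time: 11.3
position: [0.4947, -0.1913, 0.2218]
tcp_rot: [-0.117, 1.566, 0.115]
wrist_force: [-0.0, -0.3, -0.0]
gripper_width: -0.0
```

Run:
```python
from plan import *
a=grab('scene'); f=grab('top')
cv2.imwrite('pics/after.png',np.vstack([cv2.resize(x[:,:,::-1],None,fx=3,fy=3,interpolation=cv2.INTER_CUBIC) for x in(a['pixels'][190:290,150:330],f['pixels'][130:230,250:430])]))
# lid angle from cloud
vv,uu=np.mgrid[200:320,170:280]; uv=np.c_[uu.ravel(),vv.ravel()].astype(float)
s=cv2.undistortPoints(uv[:,None],a['mtx'],np.array([float(a['k1']),0,0,0,0]))[:,0]; z=a['range_z'][vv.ravel(),uu.ravel()]
P=(np.c_[s*z[:,None],z]-a['t'])@a['R']; L=model(p,P)[1]
m=(z>0)&(L[:,0]>-.03)&(L[:,0]<.09)&(abs(L[:,1])<.075)&(L[:,2]>.1)&(L[:,2]<.2)
c=np.linalg.lstsq(np.c_[L[m][:,0],L[m][:,1],np.ones(m.sum())],L[m][:,2],rcond=None)[0]; print('lid slope',c,m.sum())
pos,R,s=now();print(pos,s['wrist_force'])
o=ori(.33); n=-o.as_matrix()[:,0]; key=tow(p,[-.125,-.058,.071])
print(key,'pre',key+n*(.011+.03))
rows(pos,R,[(key+n*.101,o,12),(key+n*.031,o,12)])
```

```text
lid slope [-0.00116478 -0.00167346  0.15570008] 1956
[ 0.49284179 -0.19159964  0.22197152] [ 0.16809936 -0.1450011  -0.15982502]
[ 0.48110563 -0.25262577  0.071     ] pre [ 0.46796218 -0.25456518  0.10978774]
T [[4.6, -4.9, -4.4], [4.5, -4.9, -4.6], [4.4, -4.9, -4.7], [4.2, -4.9, -4.8], [4.1, -4.8, -4.9], [4.0, -4.9, -5.0], [3.8, -4.9, -5.1], [3.7, -4.9, -5.3]]
W [[-0.0, -0.027, 0.0], [-0.0, -0.028, 0.0], [-0.0, -0.027, 0.0], [-0.0, -0.028, 0.0], [-0.0, -0.027, 0.001], [-0.0, -0.028, -0.0], [-0.001, -0.027, -0.0], [0.0, -0.028, -0.0]]
T [[3.6, -4.9, -5.3], [3.4, -4.9, -5.5], [3.2, -4.9, -5.5], [3.1, -4.9, -5.6], [5.8, 0.0, -0.0], [5.9, 0.0, -0.0], [5.8, 0.0, -0.0], [5.8, 0.0, -0.0]]
W [[0.0, -0.027, 0.0], [0.0, -0.028, 0.0], [0.0, -0.027, 0.0], [0.0, -0.028, 0.0], [0.0, 0.0, 0.0], [0.0, 0.0, 0.0], [0.0, 0.0, 0.0], [0.0, 0.0, 0.0]]
T [[5.9, 0.0, -0.0], [5.8, 0.0, -0.0], [5.8, 0.0, -0.0], [5.9, 0.0, -0.0], [5.8, 0.0, -0.0], [5.8, 0.1, -0.0], [5.9, -0.0, -0.0], [5.8, -0.0, -0.0]]
W [[0.0, 0.0, 0.0], [0.0, 0.0, 0.0], [0.0, 0.0, 0.0], [0.0, 0.0, 0.0], [0.0, 0.0, 0.0], [0.0, 0.0, 0.0], [0.0, 0.0, 0.0], [0.0, 0.0, 0.0]]
```

The lid is flat: its slope is 0.001 rad and its top is at 155.7 mm. Now the key.

Call:
carry_out(
  translation=[
    [4.6,-4.9,-4.4],
    [4.5,-4.9,-4.6],
    [4.4,-4.9,-4.7],
    [4.2,-4.9,-4.8],
    [4.1,-4.9,-4.9],
    [4,-4.9,-5],
    [3.8,-4.9,-5.1],
    [3.7,-4.9,-5.3],
  ],
  rotation=[
    [0,-0.028,0],
    [0,-0.027,0],
    [0,-0.028,0],
    [0,-0.027,0],
    [0,-0.028,0],
    [0,-0.027,0],
    [0,-0.028,0],
    [0,-0.027,0],
  ],
  jaw=[0,0,0,0,0,0,0,0],
)

```text
time: 12.2
position: [0.4654, -0.2356, 0.1831]
tcp_rot: [-0.099, 1.346, 0.124]
wrist_force: [-0.1, -0.1, -0.1]
gripper_width: -0.005
```

Call:
carry_out(
  translation=[
    [3.6,-4.9,-5.3],
    [3.4,-4.9,-5.5],
    [3.2,-4.9,-5.5],
    [3.1,-4.9,-5.6],
    [6,0,0],
    [6,0,0],
    [6,0,0],
    [6,0,0],
  ],
  rotation=[
    [0,-0.028,0],
    [0,-0.027,0],
    [0,-0.028,0],
    [0,-0.027,0],
    [0,0,0],
    [0,0,0],
    [0,0,0],
    [0,0,0],
  ],
  jaw=[0,0,0,0,0,0,0,0],
)

```text
time: 13.0
position: [0.4592, -0.2556, 0.1417]
tcp_rot: [-0.092, 1.238, 0.128]
wrist_force: [0.2, -1.5, -0.6]
gripper_width: -0.001
```

Call:
carry_out(
  translation=[
    [6,0,0],
    [6,0,0],
    [6,0,0],
    [6,0,0],
    [6,0,0],
    [6,0,0],
    [6,0,0],
    [3,0,0],
  ],
  rotation=[
    [0,0,0],
    [0,0,0],
    [0,0,0],
    [0,0,0],
    [0,0,0],
    [0,0,0],
    [0,0,0],
    [0,0,0],
  ],
  jaw=[0,0,0,0,0,0,0,0],
)

```text
time: 13.8
position: [0.473, -0.2535, 0.0987]
tcp_rot: [-0.091, 1.239, 0.128]
wrist_force: [-0.2, 0.2, 0.8]
gripper_width: -0.001
```

Run:
```python
from plan import *
a=grab('top'); b=grab('scene')
cv2.imwrite('pics/key.png',np.hstack([cv2.resize(x[:,:,::-1],None,fx=4,fy=4,interpolation=cv2.INTER_CUBIC) for x in(a['pixels'][150:250,280:380],b['pixels'][190:290,160:260])]))
pos,R,s=now(); key=tow(p,[-.125,-.058,.071]); o=ori(.33)
print(pos,s['wrist_force'],'to key top in tool mm',R.inv().apply(key-pos)*1e3,'rot err',(R.inv()*o).as_rotvec())
```

```text
[ 0.4728869  -0.25354972  0.09884822] [-0.35839078  0.22828078 -0.7135842 ] to key top in tool mm [29.02446311 -0.31957467 -1.18455744] rot err [ 0.00047895 -0.00069029 -0.00118726]
```

View pics/key.png

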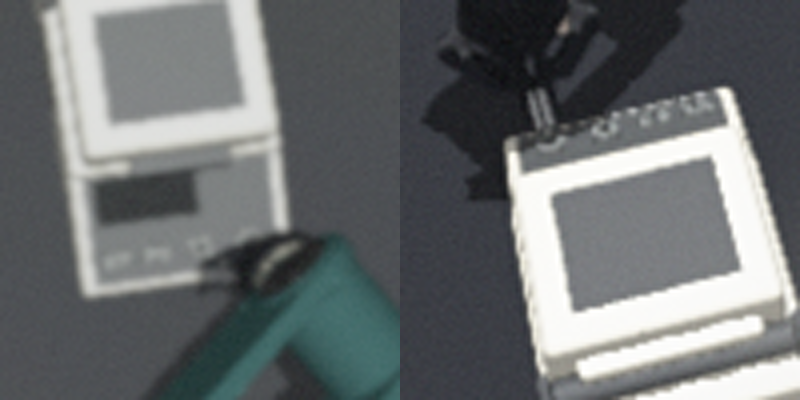

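The lid is shut, and the fingertips at (545,130) in the right-hand crop are right above the round key at about (550,145). There are 18 mm left to contact.

Call:
carry_out(
  translation=[
    [4,0,-1],
    [4,0,0],
    [3,0,0],
    [3,0,0],
    [2,0,0],
    [1,0,0],
    [0,0,0],
    [0,0,0],
  ],
  rotation=[
    [0,0,0],
    [0,0,0],
    [0,0,0],
    [0,0,0],
    [0,0,0],
    [0,0,0],
    [0,0,0],
    [0,0,0],
  ],
  jaw=[0,0,0,0,0,0,0,0],
)

```text
time: 14.7
position: [0.4776, -0.2532, 0.0832]
tcp_rot: [-0.091, 1.238, 0.128]
wrist_force: [0.6, 0.0, -0.2]
gripper_width: 0.001
```

Call:
carry_out(
  translation=[
    [0.7,0,0],
    [0.7,0,0],
    [0.6,0,0],
    [0.5,0,0],
    [0.5,0,0],
    [0,0,0],
    [0,0,0],
    [0,0,0],
  ],
  rotation=[
    [0,0,0],
    [0,0,0],
    [0,0,0],
    [0,0,0],
    [0,0,0],
    [0,0,0],
    [0,0,0],
    [0,0,0],
  ],
  jaw=[0,0,0,0,0,0,0,0],
)

```text
time: 15.5
position: [0.4785, -0.253, 0.0804]
tcp_rot: [-0.091, 1.238, 0.128]
wrist_force: [-1.5, 0.1, 1.8]
gripper_width: -0.002
```

Call:
carry_out(
  translation=[
    [0.5,0,0],
    [0.5,0,0],
    [0.5,0,0],
    [0.5,0,0],
    [0.5,0,0],
    [0,0,0],
    [0,0,0],
    [0,0,0],
  ],
  rotation=[
    [0,0,0],
    [0,0,0],
    [0,0,0],
    [0,0,0],
    [0,0,0],
    [0,0,0],
    [0,0,0],
    [0,0,0],
  ],
  jaw=[0,0,0,0,0,0,0,0],
)

```text
time: 16.3
position: [0.4794, -0.2529, 0.078]
tcp_rot: [-0.091, 1.238, 0.128]
wrist_force: [-2.1, 0.7, 3.1]
gripper_width: 0.001
```

Call:
carry_out(
  translation=[
    [0.5,0,0],
    [0.5,0,0],
    [0.5,0,0],
    [0,0,0],
    [0,0,0],
    [0,0,0],
    [0,0,0],
    [0,0,0],
  ],
  rotation=[
    [0,0,0],
    [0,0,0],
    [0,0,0],
    [0,0,0],
    [0,0,0],
    [0,0,0],
    [0,0,0],
    [0,0,0],
  ],
  jaw=[0,0,0,0,0,0,0,0],
)

```text
time: 17.1
position: [0.4798, -0.2528, 0.0765]
tcp_rot: [-0.091, 1.238, 0.128]
wrist_force: [-1.6, 0.8, 3.5]
gripper_width: -0.0
```

Call:
carry_out(
  translation=[
    [0.5,0,0],
    [0.5,0,0],
    [0.5,0,0],
    [0,0,0],
    [0,0,0],
    [0,0,0],
    [0,0,0],
    [0,0,0],
  ],
  rotation=[
    [0,0,0],
    [0,0,0],
    [0,0,0],
    [0,0,0],
    [0,0,0],
    [0,0,0],
    [0,0,0],
    [0,0,0],
  ],
  jaw=[0,0,0,0,0,0,0,0],
)

```text
time: 17.9
position: [0.4799, -0.2528, 0.0764]
tcp_rot: [-0.092, 1.239, 0.128]
wrist_force: [-8.0, 1.2, 12.2]
gripper_width: 0.002
```

The key has bottomed out: force jumped from 4 to 15 N after about 5 mm of travel. Drawing back.

Call:
carry_out(
  translation=[
    [-3,0,0],
    [-4,0,0],
    [-8,0,0],
    [-12,0,0],
    [-15,0,0],
    [-15,0,0],
    [-15,0,0],
    [-10,0,0],
  ],
  rotation=[
    [0,0,0],
    [0,0,0],
    [0,0,0],
    [0,0,0],
    [0,0,0],
    [0,0,0],
    [0,0,0],
    [0,0,0],
  ],
  jaw=[0,0,0,0,0,0,0,0],
)

```text
time: 18.7
position: [0.454, -0.257, 0.1545]
tcp_rot: [-0.092, 1.237, 0.127]
wrist_force: [0.4, -0.7, 0.1]
gripper_width: -0.001
```

Call:
carry_out(
  translation=[
    [-10,0,-5],
    [-10,0,-5],
    [-10,0,-5],
    [0,0,0],
    [0,0,0],
    [0,0,0],
    [0,0,0],
    [0,0,0],
  ],
  rotation=[
    [0,0,0],
    [0,0,0],
    [0,0,0],
    [0,0,0],
    [0,0,0],
    [0,0,0],
    [0,0,0],
    [0,0,0],
  ],
  jaw=[0,0,0,0,0,0,0,0],
)

```text
time: 19.5
position: [0.4329, -0.2573, 0.1766]
tcp_rot: [-0.089, 1.243, 0.124]
wrist_force: [0.1, -0.7, 0.3]
gripper_width: 0.005
```

Run:
```python
from plan import *
f=bot.grab_frame('scene'); print(now()[2]['wrist_force'],now()[0])
cv2.imwrite('pics/end.png',cv2.resize(f['pixels'][130:330,90:470,::-1],(760,400)))
```

```text
[-0.90190884 -0.51780144  0.4924282 ] [ 0.43293345 -0.25731051  0.17667633]
```

View pics/end.png

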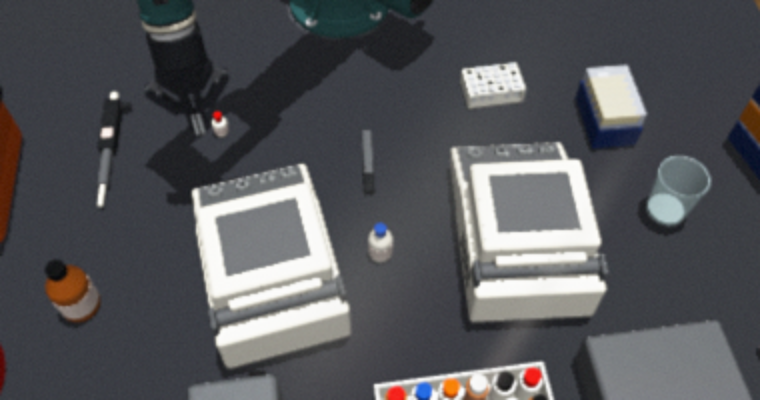

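The lid at (265,240) is shut, the fingers at (197,120) are clear, and the loose things are still in place.

```bash
python3 -c "
from bench import bot
print(bot.hand_in())"
```

```text
the job is handed in; nothing more can be done
None
```

I shut the open cycler's lid, pressed its start key until it went fully in, drew back, and handed the job in. The arm's clock read about 19.5 s of the 42 s allowed.

- **Lid:** I pushed it down along its arc with shut fingers, at about 2–6 N. It met the stop at the expected height, and I pressed it there with about 14 N. Afterwards the depth image gave a slope of about 0.001 rad and a top height of 155.7 mm.
- **Start key:** I pressed it along the panel's normal. It took 2–4 N over roughly 5 mm, then the force rose to about 15 N at the bottom, so it was fully in. After drawing back, the wrist force was back to noise (about 1 N or less).
- **Last picture:** The lid is shut, the fingers are clear of everything, and the running cycler and loose things look to be where they stood. I judged that by eye and did not measure their positions.
- **Not checked:** I did not measure the key positions, so that the start key came back up and that no other key was pressed was not confirmed directly.

No checks failed or disagreed.

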